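# Unlock the pantry box and hold the bolt back

### The job

Slide the red-headed key straight up out of the slotted wooden holder, put it blade down into the keyway on top of the blue-lidded box's lock, and work it past the sticky pins until it is fully home. Then turn it a quarter turn clockwise (seen from above) to its stop against the return spring, and finish while still gripping the key and holding it turned, so that the bolt stays withdrawn. Leave the other two flat tools in the holder and everything else on the worktop where it is.

Things in the scene. Friction and masses are not known exactly. Their poses are not given: they have to be found in the camera images.
- key_bow (a point): Centre of the key's red plastic head, a flat plate 36 mm wide (y), 36 mm high (z), 9 mm thick (x): the part to grip, across the 9 mm. The key's z axis points from blade to head (up while it stands in the holder). Key about 35 g, the same after a half turn about z. It starts upright in one of the holder's three slots, the head's lower edge 14 mm above the holder's top.
- key_tip (a point): Centre of the end face of the key's blade, 62 mm below key_bow along the key's z; same axes. Below the head comes a round steel neck, 6 mm across, 24 mm long; then the steel blade, 14 mm wide (y), 6 mm thick (x), 20 mm long, its last 5 mm tapering to 7 mm wide and 5 mm thick. The tip starts on the slot's floor.
- holder: Fixed wooden block 60 (x) by 170 (y) by 70 (z) mm, origin at the centre of its underside. Its top has three slots in a row along its y, at y = -55, 0 and +55 mm, each 7 mm (x) by 15 mm (y), 30 mm deep. The key stands in one, two flat tools in the others; all three are turned like the holder.
- lock_mouth (a point): Centre of the keyway's mouth in the flat steel top (50 by 50 mm, 90 mm above the worktop) of the fixed lock; z up. The mouth is a slot 16 mm along this point's y, 8 mm along its x, with 2 mm bevels, through a fixed plate 8 mm thick. The blade goes straight down, its width along y. Fully home, the key's tip is 31 mm below the mouth, the head's lower edge 13 mm above the plate.
- plug_floor (a point): Floor of the keyway in the turning plug, 31 mm straight below lock_mouth, where the tip comes to rest; turns with the plug. Two spring pins begin to press on the blade's edges about 12 and 18 mm below the mouth; passing them takes about 8 to 15 N, and small wiggles may help. The key can turn only when within 3 mm of fully home, with its round neck in the plate's slot.
- lockbox: Fixed lockable pantry box, white with a blue lid; origin under lock_mouth at worktop height, axes like lock_mouth. The lock is a metal block 50 by 50 mm; the box (140 mm wide, 120 mm deep, 82 mm high) lies behind it, from x = 45 to 165 mm. On the lock's top a red dot marks the keyway's starting line (y), a green dot the turned line (x).
- plug (a joint): Turn of the lock's plug about the vertical axis through lock_mouth, rad: 0 locked (keyway along lock_mouth's y), growing clockwise seen from above to a stop at 1.5. A return spring (0.02 to 0.08 Nm, rising) turns it back when let go. The key has about 0.1 to 0.2 rad of play in the plug, so the key must be turned that much farther.
- warmer: Bystander: round blue plastic tortilla warmer, 180 mm across, 91 mm high, origin at the centre of its underside.
- container: Bystander: clear box with a clear lid and four grey side flaps, 190 by 190 by 114 mm, origin at the centre of its underside.
- jar_a: Bystander: amber glass jar, 64 mm across, 100 mm high, origin at the centre of its underside.
- jar_b: Bystander: green glass jar, 60 mm across, 90 mm high, origin at the centre of its underside.
- spatula: Bystander: orange spatula 280 mm long lying on the worktop along its own x.
- carousel_rim (a point): Bystander: a point on the rim of a chrome two-tier turning carousel with twelve glass jars, 260 mm across, 260 mm high, 20 mm above the worktop; its axis, upright, is 130 mm from this point against the point's x axis.
- spreader_mid (a point): Bystander: flat light-wood spreader standing in a slot of the holder, 26 mm wide, 80 mm long, 6 mm thick; the point lies 50 mm above its lower end.
- leveller_mid (a point): Bystander: flat green plastic paddle with a round head 34 mm across, standing in a slot of the holder, 78 mm long, 6 mm thick; the point lies 50 mm above its lower end.
There are look-alikes about, which are no part of the job. What is shaped like the lockbox but orange is not meant.

How it is judged:
By the outcome, as a careful person would: the job done as asked, in the order asked, and still so for the second after the job is handed in, while the arm keeps its last pose, push and grip.
It also fails if it takes over 51 s, if anything falls off the work surface, if the arm or the gripper's body presses on something with over 40 N, if the wrist force passes 120 N, or if a joint passes its speed limit or range.

### The arm

A 6-joint arm with a two-finger parallel gripper is mounted at the origin on the work surface. World frame = base frame: x ahead of the robot, y to its left, z up, the work surface at z = 0. Lengths are in m, angles in rad, forces in N, time in s.
With the tool pointing down it reaches from about 0.25 to 0.775 m from the base axis. Payload 8.9 kg.
Tool frame: the origin (TCP) lies at the very end of the fingers, on their centre line; the grasp point (between the pads) lies 19 mm behind it; z points along the fingers, y is the direction in which the jaws open and shut (so a half turn about z gives the same grasp; the last joint's range is limited). The gripper opens to 85 mm and grips with 20 to 120 N. Pads are 22 mm wide; open, the fingers measure 114 mm over their backs; the gripper's body (76 mm by 85 mm) begins 54 mm behind the grasp point. The pads swing forward as they close: fully open they stand 13 mm farther back than shut.
Start: joints at [-1.344, 0.291, -0.153, 1.127, 0, 1.431], TCP at [0.188, -0.49, 0.231] pointing down, gripper open.
Joint ranges: [-2.52, 2.52], [-0.91, 1.74], [-1.3, 1.37], [-1.96, 2.02], [-1.52, 1.47], [-3.14, 3.14]. Speed limits (rad/s): [2.22, 2.22, 2.79, 3.14, 3.14, 3.14].

### API

Orientations are given as a unit quaternion [x, y, z, w].
In Python, from plant import manip, optics gives the robot as it stands.
- The arm moves only by the tool drive_tool, never from a script. Its argument "targets" is a list of rows, each an object with "jaw": the closure, from 0 (fully open) to 1 (shut); "delta_pos": the shift along the tool's x, y, z in units of 0.3 m (1.0 is 0.3 m), a list of three; "roll": the turn about the tool's z in units of pi rad (1.0 is pi rad). In form: [{"jaw": jaw, "delta_pos": [tx, ty, tz], "roll": roll}, ...]. A call has 1 to 8 rows; each row is the pose to reach, as a shift and turn from the pose measured when the call began, along the tool's axes at that moment, turning the shorter way round; what a row does not reach only later rows make up. A row lasts 1/8 s, in which the tool goes at most 62.5 mm and 10.7 degrees, less where a joint would pass 70% of its speed; a pose out of reach is approached as far as the arm can. A call with a number of a shift or a turn outside -1 to 1 is refused whole. A call with a gripper value outside its range is refused whole. The fingers move at their own pace and stop on an object; "grip_force" is the grip in N (left out, the last holds). Time passes only in rows, so rows that repeat a pose let the fingers close. It gives the time, the measured TCP pose, the force and the opening at its end, in the units of the state.
- manip.observe(): the state, without advancing time (a new reading comes with each control period).
- optics.capture(name): name is "scene" or "top" or "wrist"; returns a dict with "color" (480x640x3 uint8, red, green, blue), "fx", "fy", "cx", "cy" (pixels), "camera_from_world" (4x4, takes a point from world to camera coordinates). Camera axes: x right, y down, z forward; pixel columns grow to the right and rows downward; lengths in m; the calibration is good to about 2 mm. A picture is of the moment at which its call begins. There is no depth.
- manip.close_job(): hands the job in, once; it reports no verdict.
The state is a dict: "clock": time; "q": joint angles; "joint_vel": joint speeds; "effort": joint torques, N m; "tool_pos": TCP position; "tool_rot": TCP orientation; "ft_force": force on the tool from outside, world axes, zero at the start; "wrist_torque": the same for the moment, N m; "grip_width": opening from 0.0 (shut) to 1.0 (fully open).
Only numpy, scipy, OpenCV 4.12 (cv2) and the standard library are available. Lean on these libraries where they do the work, as an engineer would, in place of code of your own. Each camera call takes 0.05 s, during which the arm holds its last target.

## Working session

There is one attempt and no reset: what is moved stays moved. The work goes in short steps, Python scripts to look and compute and a tool call to move; the robot and the scene stay as the last step left them, time stands still between calls to the robot, and variables do not carry over. Pictures are saved under pics/ and viewed, and the job is handed in when it is done.

Besides the shell and the picture viewer there is one more tool, called after ">>>" by a JSON object that holds its "fn" and its "kwargs", one argument or row to a line. drive_tool: Moves the arm, as the interface text tells. Its arguments: {"type":"object","properties":{"targets":{"type":"array"},"grip_force":{"type":"number"}},"required":["targets"]}

```bash
ls; mkdir -p pics
cat > h.py <<'E'
import numpy as np, cv2
from plant import manip, optics
def snap(name,tag):
    c=optics.capture(name); cv2.imwrite(f'pics/{tag}.png',cv2.cvtColor(c['color'],cv2.COLOR_RGB2BGR))
    np.savez(f'pics/{tag}.npz',**{k:np.array(v) for k,v in c.items()}); return c
def load(tag): return dict(np.load(f'pics/{tag}.npz'))
def ray(c,u,v):
    T=c['camera_from_world'];R=T[:3,:3];t=T[:3,3]
    d=R.T@np.array([(u-c['cx'])/c['fx'],(v-c['cy'])/c['fy'],1]);o=-R.T@t
    return o,d/np.linalg.norm(d)
def onz(c,u,v,z):
    o,d=ray(c,u,v);return o+d*(z-o[2])/d[2]
def proj(c,p):
    T=c['camera_from_world'];q=T[:3,:3]@np.array(p)+T[:3,3]
    return np.array([c['fx']*q[0]/q[2]+c['cx'],c['fy']*q[1]/q[2]+c['cy']])
def tri(obs):
    A=np.zeros((3,3));b=np.zeros(3)
    for c,u,v in obs:
        o,d=ray(c,u,v);M=np.eye(3)-np.outer(d,d);A+=M;b+=M@o
    x=np.linalg.solve(A,b)
    return x,[np.linalg.norm((np.eye(3)-np.outer(d,d))@(x-o)) for o,d in (ray(*k) for k in obs)]
E
python3 - <<'E'
from h import *
for n in ['scene','top','wrist']:
    c=snap(n,n+'0');print(n,c['fx'],c['cx'],c['cy'],np.linalg.inv(c['camera_from_world'])[:3].round(3).tolist())
print(manip.observe())
E
```

```text
pics
scene 471.8417898886088 319.95789032042245 234.83254748830007 [[0.164, 0.735, -0.658, 1.414], [0.986, -0.13, 0.1, -0.134], [-0.012, -0.665, -0.747, 1.1]]
top 526.7447372564603 322.87907300985387 240.54908893194843 [[-0.01, -0.984, 0.179, 0.242], [-1.0, 0.008, -0.013, 0.02], [0.011, -0.179, -0.984, 1.861]]
wrist 370.7064498042166 317.2193710314167 235.1670176921104 [[0.358, -0.9, -0.251, 0.251], [-0.934, -0.345, -0.094, -0.466], [-0.002, 0.268, -0.963, 0.372]]
{'clock': 0.15, 'q': array([-1.34428021e+00,  2.91141994e-01, -1.53909215e-01,  1.12672449e+00,
       -2.82285646e-05,  1.43152986e+00]), 'joint_vel': array([-8.64772719e-05, -1.83951757e-03,  3.14024392e-03, -1.53575566e-03,
        3.99202203e-04,  7.80353479e-05]), 'effort': array([ 5.52169768e-04, -5.37367594e+01,  3.31522286e+01,  1.14715521e-02,
       -2.65043363e-04,  1.97912343e-06]), 'tool_pos': array([ 0.18772037, -0.4899465 ,  0.23088518]), 'tool_rot': array([ 9.83321836e-01,  1.81873384e-01, -3.54566388e-05, -4.88606741e-04]), 'ft_force': array([ 0.47140489,  0.59418722, -0.41502084]), 'wrist_torque': array([ 0.01329024,  0.00758685, -0.01910592]), 'grip_width': 0.999812688026564}
```

View pics/scene0.png

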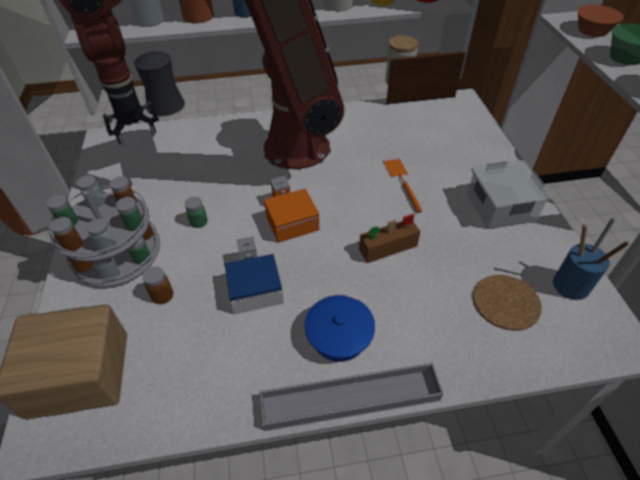

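View pics/top0.png

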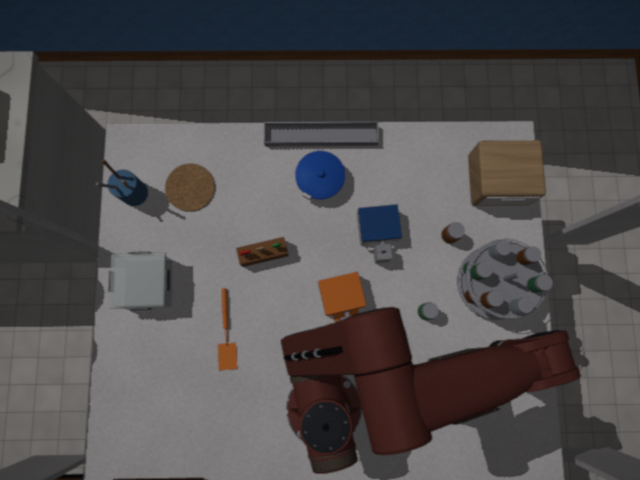

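View pics/wrist0.png

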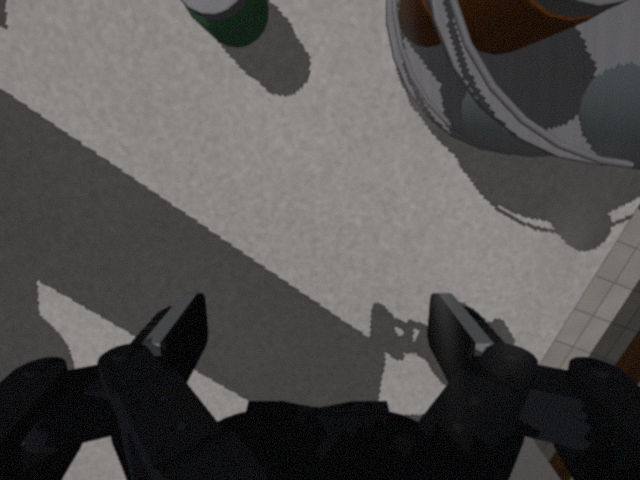

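The scene view shows the holder around (390,240), with a red head at its right end (408,219). The blue-lidded box is at (253,283) with its lock at (247,246), and the orange look-alike box is at (291,215). I'll zoom in on these.

Run:
```python
import cv2,numpy as np
s=cv2.imread('pics/scene0.png');t=cv2.imread('pics/top0.png')
a=cv2.resize(s[200:270,345:435],None,fx=4.4,fy=4.4,interpolation=cv2.INTER_CUBIC)[:300,:396]
b=cv2.resize(s[225:295,215:305],None,fx=4.4,fy=4.4,interpolation=cv2.INTER_CUBIC)[:300,:396]
c=cv2.resize(t[220:290,220:310],None,fx=4.4,fy=4.4,interpolation=cv2.INTER_CUBIC)[:300,:396]
d=cv2.resize(t[200:270,345:435],None,fx=4.4,fy=4.4,interpolation=cv2.INTER_CUBIC)[:300,:396]
cv2.imwrite('pics/crops.png',np.vstack([np.hstack([a,b]),np.hstack([c,d])]))
```

```text
(no output)
```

View pics/crops.png

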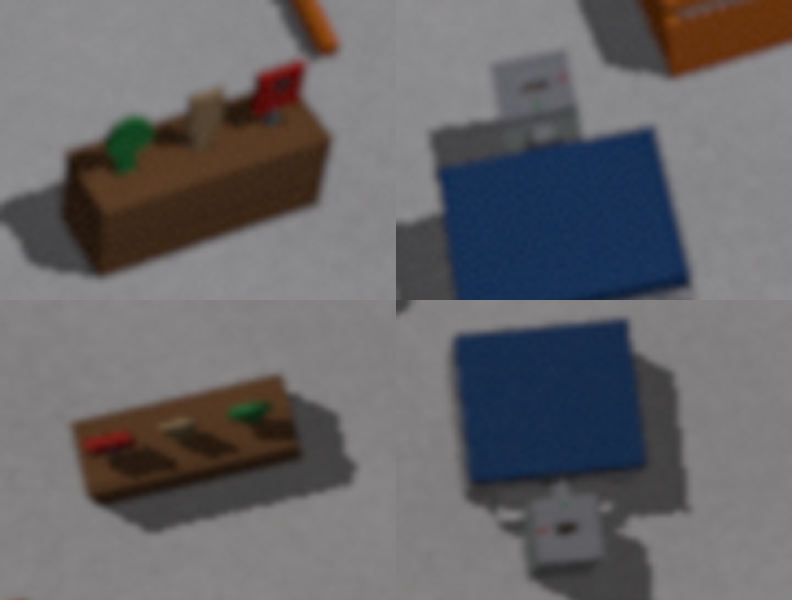

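The crops show the red square-headed key with its steel neck at the holder's robot-left end: scene (408,219), top (244,252). The wood spreader is in the middle slot and the green leveller in the far one. The lock's keyway is dark, at scene (247,245) and top (384,252), with the red dot toward +y.

Candidates:
- Red key: scene (408,219).
- Spreader (392,226) and leveller (374,233), neither is red.
- Orange spatula: (410,195).
- Orange box: (291,215), the look-alike.
- Blue-lidded box: (253,283), with its lock at (247,246).

I choose the red key and the blue-lidded box.

```bash
cat > m.py <<'E'
from h import *
def redmask(im,box):
    u0,v0,u1,v1=box;h=cv2.cvtColor(im,cv2.COLOR_RGB2HSV)
    m=(((h[...,0]<7)|(h[...,0]>172))&(h[...,1]>150)&(h[...,2]>70)).astype(np.uint8)
    k=np.zeros_like(m);k[v0:v1,u0:u1]=m[v0:v1,u0:u1];return k
def cen(m):
    q=cv2.moments(m,True);return q['m10']/q['m00'],q['m01']/q['m00'],q['m00']
E
python3 - <<'E'
from m import *
s=load('scene0');t=load('top0')
ms=redmask(s['color'],(395,205,420,232));mt=redmask(t['color'],(235,244,256,262))
a=cen(ms);b=cen(mt);print(a,b)
print('bow',tri([(s,*a[:2]),(t,*b[:2])]))
print('min rect top',cv2.minAreaRect(cv2.findNonZero(mt)))
# dark keyway
def dark(im,box):
    u0,v0,u1,v1=box;g=cv2.cvtColor(im,cv2.COLOR_RGB2GRAY).astype(float)[v0:v1,u0:u1]
    print(g.astype(int));w=np.clip(np.median(g)-20-g,0,None);vv,uu=np.mgrid[v0:v1,u0:u1];return (w*uu).sum()/w.sum(),(w*vv).sum()/w.sum()
a=dark(s['color'],(240,240,254,250));b=dark(t['color'],(378,247,390,257))
print(a,b,'lock',tri([(s,*a),(t,*b)]),onz(s,*a,.09),onz(t,*b,.09))
# holder top corners in top view at z .07
for u,v in [(237,248.5),(284.5,238),(288.5,256.5),(241.5,266)]: print(onz(t,u,v,.07))
for u,v in [(231,0)]:pass
E
```

```text
(407.6056338028169, 220.1549295774648, 71.0) (243.78787878787878, 251.6060606060606, 33.0)
bow (array([0.52475312, 0.26183121, 0.10372591]), [np.float64(0.0025317262410228603), np.float64(0.0025317262410230177)])
min rect top ((244.02943420410156, 251.6176300048828), (3.152963161468506, 10.429031372070312), 75.96376037597656)
[[100 100  99  99 101  99 101 100 101 101 101 100 100 106]
 [100 100 100 100 102 102 102 102 101 101 101 101  97 101]
 [101 100 102 103 102 101  97  95  93  96  97  96  91  96]
 [100 100 102  98  94  88  85  81  79  87  96  94  94  96]
 [100 100  98  92  81  75  74  70  73  84  95  99  98 101]
 [ 98 100  95  88  81  80  81  83  87  91  97 100 100 100]
 [100 100  97  93  91  94  93  95  97  99 100 101 100 100]
 [101 100 100 100  99  97  96  97 100 100 101  99 100 100]
 [101 101 100 101 102 100  96  95  97 100  99  99 100  96]
 [ 99  99 100 101 101  97  95  92  95  95  94  91  87  83]]
[[95 95 95 95 93 93 94 95 94 95 95 93]
 [94 94 94 94 94 95 95 95 95 95 96 94]
 [95 95 95 93 91 91 90 92 93 94 95 94]
 [94 94 92 84 78 73 72 75 84 91 94 94]
 [89 91 86 72 54 47 46 57 77 90 95 93]
 [84 89 88 72 52 45 52 66 82 91 95 94]
 [91 93 93 82 75 74 80 88 92 95 96 96]
 [95 97 96 94 92 92 94 96 96 96 96 96]
 [95 96 97 97 96 96 96 95 96 96 96 96]
 [95 96 97 96 96 96 95 95 95 95 95 95]]
(np.float64(246.70833333333334), np.float64(244.0)) (np.float64(383.2888888888889), np.float64(251.44444444444446)) lock (array([ 0.52387127, -0.20814661,  0.0915897 ]), [np.float64(0.0001601456906914388), np.float64(0.00016014569069146858)]) [ 0.52249355 -0.20810328  0.09      ] [ 0.52411893 -0.20851298  0.09      ]
[0.54186602 0.29249492 0.07      ]
[0.57726299 0.12931992 0.07      ]
[0.51251384 0.11542011 0.07      ]
[0.48106405 0.27599609 0.07      ]
```

```bash
cat >> h.py <<'E'
from scipy.spatial.transform import Rotation as Ro
def yawdiff(a): return (a+np.pi)%(2*np.pi)-np.pi
def plan(p,yaw_ty):
    """p TCP target, yaw_ty: desired world yaw of tool y"""
    s=manip.observe();R=Ro.from_quat(s['tool_rot']).as_matrix()
    d=R.T@(np.array(p)-s['tool_pos'])
    cur=np.arctan2(R[1,1],R[0,1]); r=-yawdiff(yaw_ty-cur)
    print('clk',round(s['clock'],2),'pos',s['tool_pos'].round(4),'ty yaw',round(cur,4),'tilt',R[2,2].round(5),'q',s['q'].round(3),'F',s['ft_force'].round(2),'T',s['wrist_torque'].round(3),'g',round(s['grip_width'],3))
    print('delta units',(d/0.3).round(4),'roll units',round(r/np.pi,4),'dist',np.linalg.norm(d).round(3))
E
python3 - <<'E'
from m import *
t=load('top0')
# box lid edges yaw via mask
h=cv2.cvtColor(t['color'],cv2.COLOR_RGB2HSV)
m=((h[...,0]>100)&(h[...,0]<125)&(h[...,1]>150)).astype(np.uint8);k=np.zeros_like(m);k[200:248,350:405]=m[200:248,350:405]
r=cv2.minAreaRect(cv2.findNonZero(k));print(r)
for u,v in cv2.boxPoints(r): print(onz(t,u,v,.082).round(4))
plan([.524,-.208,.33],0.05)
E
```

```text
((379.6287536621094, 222.78713989257812), (32.33871078491211, 38.507938385009766), 84.2894058227539)
[ 0.6767 -0.1292  0.082 ]
[ 0.6894 -0.263   0.082 ]
[ 0.5754 -0.2701  0.082 ]
[ 0.5631 -0.1377  0.082 ]
clk 0.15 pos [ 0.1877 -0.4899  0.2309] ty yaw -1.205 tilt -1.0 q [-1.344  0.291 -0.154  1.127 -0.     1.432] F [ 0.47  0.59 -0.42] T [ 0.013  0.008 -0.019] g 1.0
delta units [ 1.383  -0.477  -0.3298] roll units -0.3995 dist 0.45
```

>>> {"fn": "drive_tool", "kwargs": {
  "targets": [
    {"jaw": 0, "delta_pos": [0, 0, -0.2], "roll": 0},
    {"jaw": 0, "delta_pos": [0, 0, -0.4], "roll": 0}
  ]
}}

```text
clock: 0.4
tool_pos: [0.1876, -0.4893, 0.3518]
tool_rot: [0.983, 0.182, -0.0, -0.001]
ft_force: [0.8, -1.6, 1.1]
grip_width: 0.996
```

>>> {"fn": "drive_tool", "kwargs": {
  "targets": [
    {"jaw": 0, "delta_pos": [0.17, -0.06, 0], "roll": -0.05},
    {"jaw": 0, "delta_pos": [0.34, -0.12, 0], "roll": -0.1},
    {"jaw": 0, "delta_pos": [0.51, -0.18, 0], "roll": -0.15},
    {"jaw": 0, "delta_pos": [0.68, -0.24, 0], "roll": -0.2},
    {"jaw": 0, "delta_pos": [0.85, -0.3, 0], "roll": -0.25},
    {"jaw": 0, "delta_pos": [1.0, -0.35, 0], "roll": -0.3},
    {"jaw": 0, "delta_pos": [1.0, -0.35, 0], "roll": -0.35},
    {"jaw": 0, "delta_pos": [1.0, -0.35, 0], "roll": -0.4}
  ]
}}

```text
clock: 1.4
tool_pos: [0.4306, -0.2833, 0.3519]
tool_rot: [0.686, 0.727, 0.001, -0.002]
ft_force: [-0.4, -0.2, 0.4]
grip_width: 1.0
```

Run:
```python
from h import *
plan([.524,-.208,.27],0.085)
```

```text
clk 1.4 pos [ 0.4306 -0.2833  0.3519] ty yaw 0.0585 tilt -0.99999 q [-0.725  0.241  0.093  1.426  0.002  0.788] F [-0.44 -0.17  0.45] T [-0.05   0.014 -0.026] g 1.0
delta units [0.2313 0.3257 0.2733] roll units -0.0084 dist 0.145
```

>>> {"fn": "drive_tool", "kwargs": {
  "targets": [
    {"jaw": 0, "delta_pos": [0.11, 0.16, 0.1], "roll": -0.0084},
    {"jaw": 0, "delta_pos": [0.23, 0.326, 0.273], "roll": -0.0084},
    {"jaw": 0, "delta_pos": [0.23, 0.326, 0.273], "roll": -0.0084},
    {"jaw": 0, "delta_pos": [0.23, 0.326, 0.273], "roll": -0.0084}
  ]
}}

```text
clock: 1.9
tool_pos: [0.5239, -0.2076, 0.2691]
tool_rot: [0.676, 0.737, 0.0, -0.003]
ft_force: [-0.9, -0.7, 1.2]
grip_width: 0.997
```

Run:
```python
from h import *
c=snap('wrist','w1'); plan([.525,.262,.27],0.2)
print(proj(c,[.524,-.208,.09]))
```

```text
clk 1.95 pos [ 0.5239 -0.2086  0.2703] ty yaw 0.0854 tilt -0.99999 q [-0.51   0.351  0.036  1.258  0.002  0.976] F [-0.57  0.21  0.1 ] T [-0.037 -0.019  0.02 ] g 1.0
delta units [1.5626 0.1377 0.0059] roll units -0.0365 dist 0.471
[317.64921612 212.78385661]
```

View pics/w1.png

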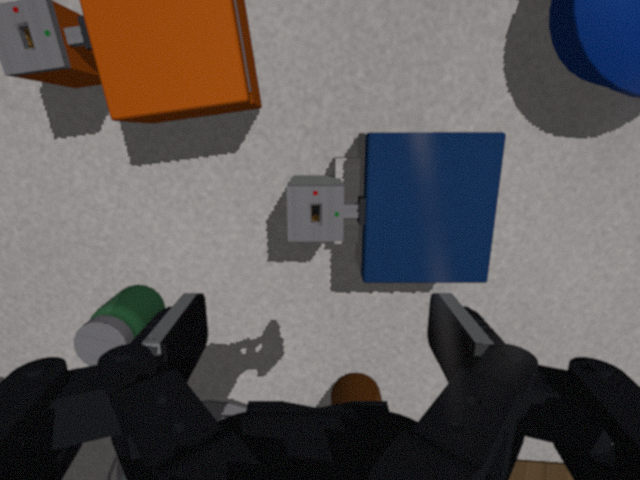

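The wrist view shows the keyway at (316,212), the red dot at (315,193) and the green dot at (337,214), with the blue lid to the right.

```bash
cat > lockm.py <<'E'
from m import *
def blobs(c,box,w=None):
    u0,v0,u1,v1=box
    im=c['color'];h=cv2.cvtColor(im,cv2.COLOR_RGB2HSV).astype(int);r,g,b=[im[...,i].astype(int) for i in range(3)]
    out={}
    sub=np.zeros(im.shape[:2],bool);sub[v0:v1,u0:u1]=1
    wr=np.clip(r-np.maximum(g,b)-30,0,None)*sub*((r-g)>50)
    wg=np.clip(g-np.maximum(r,b)-20,0,None)*sub
    vv,uu=np.mgrid[0:480,0:640]
    for n,ww in (('red',wr),('green',wg)): out[n]=((ww*uu).sum()/ww.sum(),(ww*vv).sum()/ww.sum(),(ww>0).sum())
    return out
def slot(c,box,th):
    u0,v0,u1,v1=box;g=cv2.cvtColor(c['color'],cv2.COLOR_RGB2GRAY)
    m=np.zeros_like(g);m[v0:v1,u0:u1]=(g[v0:v1,u0:u1]<th)
    q=cen(m);r=cv2.minAreaRect(cv2.findNonZero(m));return q,r
E
python3 - <<'E'
from lockm import *
c=load('w1');s=load('scene0');t=load('top0')
b=blobs(c,(290,183,342,242));print(b)
g=cv2.cvtColor(c['color'],cv2.COLOR_RGB2GRAY);print(g[200:226,306:328])
q,r=slot(c,(305,200,328,226),75);print(q,r)
print(tri([(c,*q[:2]),(s,246.7,244.0),(t,383.29,251.44)]))
P=onz(c,*q[:2],.09);R=onz(c,*b['red'][:2],.09);G=onz(c,*b['green'][:2],.09)
print(P,R-P,G-P,'yaw red',np.arctan2(-(R-P)[0],(R-P)[1]),'yaw green',np.arctan2((G-P)[1],(G-P)[0]))
E
```

```text
{'red': (np.float64(314.9166666666667), np.float64(192.53974358974358), np.int64(16)), 'green': (np.float64(336.30859375), np.float64(213.92578125), np.int64(17))}
[[105 106 101 106 104 103 103 102 103 101 104 104  99 103 101 101 105 101
  106 103 104 102]
 [104 104 106 104 104 100  99 103 102 100 101 103  99  99 101 103 101 106
  106 101 103 101]
 [106 102 105 103  99  99  99  95  93  99  95  97  97  92  95  97 101 103
  104 102 104 104]
 [104 100 100 100  90  91  87  87  90  89  88  87  86  82  83  86  96 103
  103 105 106 104]
 [104 102 100  98  85  75  71  70  71  69  67  65  64  67  70  79  93 103
  107 101 105 104]
 [108 106  98  93  80  64  50  48  42  40  46  46  42  47  60  76  93 102
  107 104 100 101]
 [105 100 100  89  80  54  36  26  29  24  21  30  23  36  61  77  89 105
  105 106 103 102]
 [103 102  98  94  80  53  24  17  22  18  15  24  13  43  57  77  97  99
  104 102 101 101]
 [104 101 101  96  81  57  33  26  23  23  20  21  30  43  59  77  90 105
  109 102 107 101]
 [103 103  98 102  82  58  33  18  25  19  17  24  23  39  64  75  89  98
  105 101 105 106]
 [102 
[... 1193 characters left out ...]
 106  98]
 [104 106 103 106 102  99  96  94  96  97  93  97  92  89  86  81  94 103
  103 101 103 100]
 [102 105 107 107 103 105 103 103  97  99  96  94  94  89  87  85  90 103
  102 104 103 100]
 [102 103  99 106 100 101 103 101 100 100  99  97  90  90  89  92 101 104
  103 102 107  97]]
(315.59537572254334, 212.27167630057804, 173.0) ((315.5, 212.5), (17.0, 9.0), 90.0)
(array([ 0.52310436, -0.207994  ,  0.09088913]), [np.float64(0.0010657872276352686), np.float64(0.00014689680645391315), np.float64(0.0009590779992823396)])
[ 0.52215586 -0.20769906  0.09      ] [-0.0020814   0.01737129  0.        ] [0.01834104 0.00011086 0.        ] yaw red 0.11924972492533906 yaw green 0.006044200830937532
```

>>> {"fn": "drive_tool", "kwargs": {
  "targets": [
    {"jaw": 0, "delta_pos": [0.16, 0.02, 0], "roll": -0.01},
    {"jaw": 0, "delta_pos": [0.33, 0.03, 0], "roll": -0.02},
    {"jaw": 0, "delta_pos": [0.5, 0.05, 0], "roll": -0.03},
    {"jaw": 0, "delta_pos": [0.67, 0.06, 0], "roll": -0.0365},
    {"jaw": 0, "delta_pos": [0.84, 0.08, 0], "roll": -0.0365},
    {"jaw": 0, "delta_pos": [1.0, 0.09, 0], "roll": -0.0365},
    {"jaw": 0, "delta_pos": [1.0, 0.09, 0], "roll": -0.0365}
  ]
}}

```text
clock: 2.82
tool_pos: [0.5252, 0.094, 0.2729]
tool_rot: [0.632, 0.775, 0.001, -0.001]
ft_force: [-0.6, -0.2, 0.3]
grip_width: 1.0
```

Run:
```python
from h import *
plan([.525,.262,.25],0.2)
```

```text
clk 2.83 pos [0.5252 0.094  0.2729] ty yaw 0.2025 tilt -0.99999 q [ 0.038  0.287 -0.048  1.235  0.003  1.406] F [-0.6  -0.16  0.27] T [-0.068  0.012  0.037] g 1.0
delta units [0.5483 0.1117 0.0783] roll units 0.0008 dist 0.17
```

>>> {"fn": "drive_tool", "kwargs": {
  "targets": [
    {"jaw": 0, "delta_pos": [0.18, 0.04, 0.03], "roll": 0},
    {"jaw": 0, "delta_pos": [0.37, 0.08, 0.06], "roll": 0},
    {"jaw": 0, "delta_pos": [0.55, 0.112, 0.08], "roll": 0},
    {"jaw": 0, "delta_pos": [0.55, 0.112, 0.08], "roll": 0},
    {"jaw": 0, "delta_pos": [0.55, 0.112, 0.08], "roll": 0}
  ]
}}

```text
clock: 3.45
tool_pos: [0.5257, 0.261, 0.2503]
tool_rot: [0.632, 0.775, 0.002, -0.0]
ft_force: [0.7, -0.5, 0.4]
grip_width: 1.001
```

Run:
```python
from m import *
c=snap('wrist','w2'); plan([.525,.262,.25],0.2)
print(proj(c,[.525,.262,.12]))
```

```text
clk 3.5 pos [0.5258 0.2607 0.2503] ty yaw 0.2006 tilt -0.99999 q [0.334 0.399 0.054 1.224 0.002 1.705] F [ 0.17 -0.75  0.56] T [0.003 0.066 0.   ] g 0.997
delta units [ 0.0047 -0.0016  0.0011] roll units 0.0002 dist 0.002
[316.00744957 223.7591395 ]
```

View pics/w2.png

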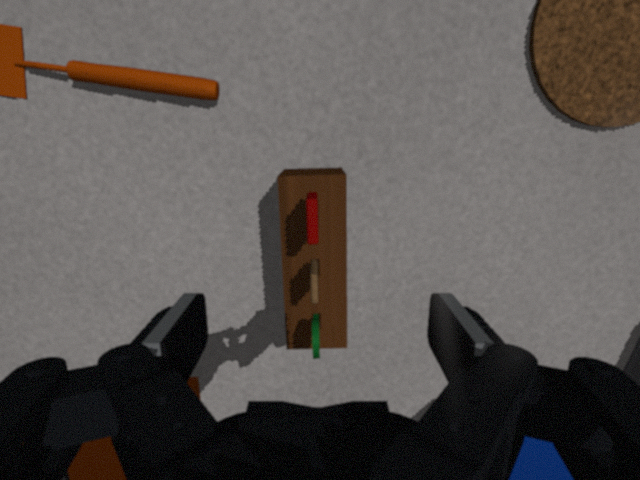

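The wrist view shows the red head edge-on at (312,193..243), with the wood spreader at (315,282) and the green leveller at (316,335). I'll measure the head's end rows and its height.

Run:
```python
from m import *
c=load('w2')
print(c['color'][188:250,304:322,0][:, ::2])
m=redmask(c['color'],(295,180,330,255));print(cen(m),cv2.minAreaRect(cv2.findNonZero(m)))
```

```text
[[ 71  70  73  69  71  69  77  73  71]
 [ 73  67  74  71  73  70  74  75  73]
 [ 72  74  74  72  70  73  74  71  72]
 [ 69  72  70  67  74  76  72  73  75]
 [ 76  72  70  70  71  71  70  74  72]
 [ 73  65  68  71  76  75  76  72  75]
 [ 72  62  67  70  71  74  79  73  70]
 [ 66  62  67  77  71  79  73  68  70]
 [ 70  66  66  70  75  75  71  73  71]
 [ 72  65  67  74  75  74  74  70  72]
 [ 69  59  77  83  87  84  84  69  71]
 [ 57  70  94  96  97 102  90  69  74]
 [ 41  75 107 109 107 107  93  64  70]
 [ 36  73 107 111 113 110 102  69  75]
 [ 31  73 102 107 111 110 105  70  75]
 [ 38  79 102 111 109 113 100  74  73]
 [ 35  73 104 111 108 113 103  67  75]
 [ 34  71 105 108 108 113 103  72  73]
 [ 33  67 106 110 109 106 103  72  76]
 [ 33  65 106 111 105 113 105  71  69]
 [ 33  71 103 110 112 113 102  74  74]
 [ 39  63 107 106 112 107 107  73  76]
 [ 30  65 101 108 115 108 106  70  76]
 [ 39  64 102 108 111 112 107  68  73]
 [ 33  61  99 109 109 112 103  74  73]
 [ 29  62 100 110 107 110 107  72  70]
 [ 34  62  99 110 107 113 107  70  78]
 [ 36  52  96 108 105 109 102  70  72]
 [ 33  6
[... 768 characters left out ...]
75]
 [ 31  48  88 106 105 110 103  83  75]
 [ 32  46  87 105 108 106 107  86  75]
 [ 34  44  86 107 108 112 108  84  75]
 [ 33  45  92 107 108 110 112  89  71]
 [ 34  46  88 107 108 108 109  84  74]
 [ 37  54  89 102 110 106 107  89  70]
 [ 36  59  83 104 105 106 105  83  67]
 [ 40  64  79  89  92  96  90  76  75]
 [ 55  65  70  74  85  79  77  68  72]
 [ 69  73  70  71  72  68  65  77  73]
 [ 73  70  68  72  68  71  72  72  76]
 [ 71  71  68  66  73  75  73  73  77]
 [ 71  74  71  71  74  64  77  74  71]
 [ 74  73  68  75  68  74  70  76  78]]
(312.1490909090909, 218.74545454545455, 550.0) ((312.1856689453125, 218.01165771484375), (52.001380920410156, 11.621663093566895), 87.87889862060547)
```

Run:
```python
from m import *
c=load('w2');s=load('scene0');t=load('top0')
im=c['color'].astype(float);d=im[...,0]-im[...,1]
pts=[]
for v in range(202,240):
    w=np.clip(d[v,300:325]-25,0,None);w=np.where(im[v,300:325,0]>40,w,0);pts.append(((w*np.arange(300,325)).sum()/w.sum(),v))
pts=np.array(pts);k=np.polyfit(pts[:,1],pts[:,0],1);print(k,d[195:202,312],d[240:248,312])
col=d[185:252,309:316].mean(1);print(col.astype(int))
v0,v1=199,243.3
for z in (.115,.12,.125):
  A=onz(c,np.polyval(k,v0),v0,z);B=onz(c,np.polyval(k,v1),v1,z);e=A-B;print(z,(A+B)/2,np.linalg.norm(e),'yaw',np.arctan2(-e[0],e[1]))
print(tri([(c,np.polyval(k,221),221),(t,244,251.3)]))
print(proj(s,[.5265,.263,.12]),proj(s,[.5265,.263,.102]),proj(t,[.5265,.263,.12]))
# holder edges
```

```text
[2.76808107e-02 3.06151064e+02] [71. 71. 58. 76. 91. 90. 93.] [91. 98. 89. 75. 50. 28. 23. 25.]
[ 27  23  25  26  26  27  34  47  65  67  63  67  67  75  86  96  97  95
  95  95  98  96  95  93  96  95  95  94  97  94  95  93  93  95  95  96
  92  99  93  95 101  95  95  95  94  93  99  93  95  95  94  94  94  93
  91  93  94  88  75  48  30  25  25  26  25  25  26]
0.115 [0.52208661 0.26198032 0.115     ] 0.03485533947669692 yaw 0.22498937751714917
0.12 [0.52190662 0.26314588 0.12      ] 0.03422552230983202 yaw 0.2249893775171479
0.125 [0.52172662 0.26431144 0.125     ] 0.03359570514296713 yaw 0.22498937751714995
(array([0.52316344, 0.26225345, 0.11640998]), [np.float64(0.0012875146976380944), np.float64(0.0012875146976381866)])
[409.784858   216.57380434] [408.97806336 220.87982611] [243.52231425 250.51133732]
```

Run:
```python
from m import *
plan([.5225,.2628,.17],0.215)
```

```text
clk 3.5 pos [0.5258 0.2607 0.2503] ty yaw 0.2006 tilt -0.99999 q [0.334 0.399 0.054 1.224 0.002 1.705] F [ 0.17 -0.75  0.56] T [0.003 0.066 0.   ] g 0.997
delta units [ 0.0083 -0.0098  0.2677] roll units -0.0046 dist 0.08
```

>>> {"fn": "drive_tool", "kwargs": {
  "targets": [
    {"jaw": 0, "delta_pos": [0.0083, -0.0098, 0.13], "roll": -0.0046},
    {"jaw": 0, "delta_pos": [0.0083, -0.0098, 0.268], "roll": -0.0046},
    {"jaw": 0, "delta_pos": [0.0083, -0.0098, 0.268], "roll": -0.0046},
    {"jaw": 0, "delta_pos": [0.0083, -0.0098, 0.268], "roll": -0.0046}
  ]
}}

```text
clock: 4.0
tool_pos: [0.5236, 0.2621, 0.1718]
tool_rot: [0.628, 0.778, 0.002, 0.0]
ft_force: [0.6, -0.2, 0.4]
grip_width: 1.001
```

Run:
```python
from m import *
c=snap('wrist','w3'); plan([.5225,.2628,.083],0.215)
print(proj(c,[.522,.263,.12]))
cv2.imwrite('pics/w3c.png',cv2.resize(cv2.cvtColor(c['color'],cv2.COLOR_RGB2BGR)[100:400,220:420],None,fx=2,fy=2))
```

```text
clk 4.05 pos [0.5239 0.2625 0.1721] ty yaw 0.214 tilt -0.99998 q [ 0.338  0.438 -0.094  1.033  0.002  1.695] F [-0.27  1.01  0.76] T [ 0.023 -0.019 -0.074] g 1.0
delta units [ 0.0012 -0.006   0.297 ] roll units -0.0003 dist 0.089
[314.00729389 257.19050559]
```

View pics/w3c.png

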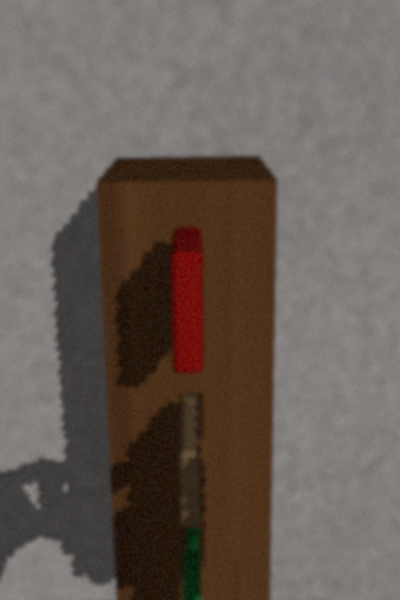

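Close crop: the red top face spans crop rows 248–372, which is (314, 224..286) in the full image, and its darker end face sits above it. It is clearly the key, standing in its own slot.

Run:
```python
from m import *
c2=load('w2');c3=load('w3')
def fit(c,r0,r1,u0,u1):
    im=c['color'].astype(float);d=im[...,0]-im[...,1];p=[]
    for v in range(r0,r1):
        w=np.clip(d[v,u0:u1]-35,0,None);p.append(((w*np.arange(u0,u1)).sum()/w.sum(),v))
    p=np.array(p);return np.polyfit(p[:,1],p[:,0],1)
im=c3['color'].astype(float);d=(im[...,0]-im[...,1])[205:292,308:320].mean(1);print(d.astype(int))
k2=fit(c2,202,240,300,325);k3=fit(c3,228,282,300,330);print(k2,k3)
n2,s2=198.6,243.4;n3,s3=225.,285.8
for n,(a,b) in {'N':(n2,n3),'S':(s2,s3)}.items(): print(n,tri([(c2,np.polyval(k2,a),a),(c3,np.polyval(k3,b),b)]))
A=onz(c3,np.polyval(k3,n3),n3,.12);B=onz(c3,np.polyval(k3,s3),s3,.12);e=A-B;print((A+B)/2,np.linalg.norm(e),np.arctan2(-e[0],e[1]))
# holder side edges at z=.07 in w3 (full px)
for (a,b) in [((269.7,192),(279,400)),((357.5,192),(354.8,400))]:
    A=onz(c3,*a,.07);B=onz(c3,*b,.07);e=A-B;print('edge',A,B,np.arctan2(-e[0],e[1]))
```

```text
[ 26  28  28  28  27  27  27  31  41  57  66  68  69  67  67  66  66  69
  68  67  75  88 101 102 101 101 102  99 102 100 100  98 101 101  97 101
 100 100 100  99 100  99  98 100  99 100 100 101  99 100  99 100  97  99
 100  98 100  98  98  98  99 100  99 100  99  99 100  98  99  97  98  99
  96 100  98  99 100  99  99  96  79  51  30  27  26  27  28]
[2.88611236e-02 3.05724182e+02] [1.65983014e-02 3.09343540e+02]
N (array([0.51806786, 0.27864577, 0.11152781]), [np.float64(6.128105761932419e-06), np.float64(6.128105761702195e-06)])
S (array([0.52566772, 0.24614703, 0.11926633]), [np.float64(6.656260520763955e-06), np.float64(6.656260520516917e-06)])
[0.52164534 0.26357198 0.12      ] 0.03514062846402373 0.22692249990803268
edge [0.48732465 0.28447899 0.07      ] [0.5233349  0.12663507 0.07      ] 0.22429957730556646
edge [0.54389187 0.29671915 0.07      ] [0.58078201 0.13889365 0.07      ] 0.22961761088856597
```

Yaw is 0.227 rad, and the holder edges agree (0.224 and 0.230). The head centre is at (0.5217, 0.2634). Two views put the head's top at about 0.112–0.119 m, against 0.12 in the text. Now descending.

Run:
```python
from m import *
plan([.5218,.2633,.083],0.227)
```

```text
clk 4.05 pos [0.5239 0.2625 0.1721] ty yaw 0.214 tilt -0.99998 q [ 0.338  0.438 -0.094  1.033  0.002  1.695] F [-0.27  1.01  0.76] T [ 0.023 -0.019 -0.074] g 1.0
delta units [ 0.0033 -0.0079  0.297 ] roll units -0.0041 dist 0.089
```

>>> {"fn": "drive_tool", "kwargs": {
  "targets": [
    {"jaw": 0, "delta_pos": [0.0033, -0.0079, 0.1], "roll": -0.0041},
    {"jaw": 0, "delta_pos": [0.0033, -0.0079, 0.2], "roll": -0.0041},
    {"jaw": 0, "delta_pos": [0.0033, -0.0079, 0.27], "roll": -0.0041},
    {"jaw": 0, "delta_pos": [0.0033, -0.0079, 0.297], "roll": -0.0041},
    {"jaw": 0, "delta_pos": [0.0033, -0.0079, 0.297], "roll": -0.0041},
    {"jaw": 0, "delta_pos": [0.0033, -0.0079, 0.297], "roll": -0.0041}
  ]
}}

```text
clock: 4.8
tool_pos: [0.5227, 0.2636, 0.0843]
tool_rot: [0.623, 0.783, 0.004, 0.001]
ft_force: [-0.6, -0.1, 0.3]
grip_width: 1.004
```

Run:
```python
from m import *
plan([.5218,.2633,.083],0.227)
c=snap('wrist','w4')
```

```text
clk 4.8 pos [0.5227 0.2636 0.0843] ty yaw 0.2268 tilt -0.99997 q [ 0.341  0.515 -0.219  0.829  0.002  1.685] F [-0.61 -0.09  0.3 ] T [-0.018 -0.012  0.062] g 1.004
delta units [-0.0001 -0.0032  0.0043] roll units -0.0001 dist 0.002
```

View pics/w4.png

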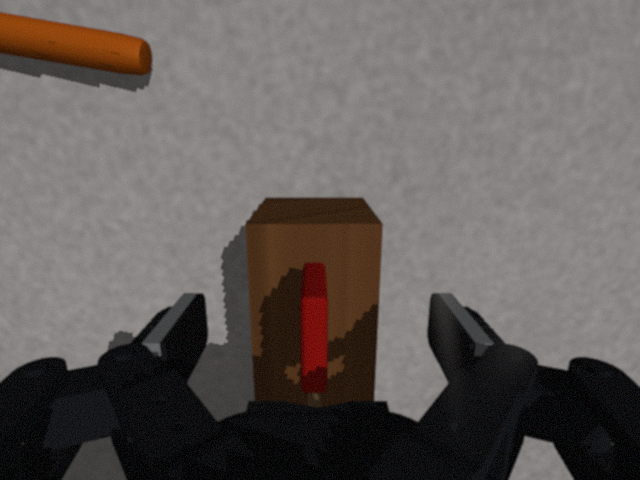

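The head sits between the pads at (315, 295–392), about 1 mm off centre. I'll correct that and close.

>>> {"fn": "drive_tool", "kwargs": {
  "targets": [
    {"jaw": 0.5, "delta_pos": [0, -0.0032, 0.0035], "roll": 0},
    {"jaw": 0.8, "delta_pos": [0, -0.0032, 0.0035], "roll": 0},
    {"jaw": 1, "delta_pos": [0, -0.0032, 0.0035], "roll": 0},
    {"jaw": 1, "delta_pos": [0, -0.0032, 0.0035], "roll": 0},
    {"jaw": 1, "delta_pos": [0, -0.0032, 0.0035], "roll": 0},
    {"jaw": 1, "delta_pos": [0, -0.0032, 0.0035], "roll": 0}
  ],
  "grip_force": 60
}}

```text
clock: 5.6
tool_pos: [0.5217, 0.2633, 0.0832]
tool_rot: [0.623, 0.783, 0.004, 0.001]
ft_force: [-1.0, -0.8, 2.1]
grip_width: 0.091
```

Run:
```python
from m import *
plan([.5218,.2633,.083],0.227)
```

```text
clk 5.6 pos [0.5217 0.2633 0.0832] ty yaw 0.2268 tilt -0.99997 q [ 0.341  0.515 -0.223  0.825  0.002  1.685] F [-0.96 -0.76  2.11] T [-0.038  0.118  0.026] g 0.091
delta units [-0.0001  0.0002  0.0007] roll units -0.0001 dist 0.0
```

Run:
```python
from m import *
plan([.5217,.2633,.123],0.2268);plan([.5217,.2633,.2],0.2268)
```

```text
clk 5.6 pos [0.5217 0.2633 0.0832] ty yaw 0.2268 tilt -0.99997 q [ 0.341  0.515 -0.223  0.825  0.002  1.685] F [-0.96 -0.76  2.11] T [-0.038  0.118  0.026] g 0.091
delta units [ 0.0004  0.0008 -0.1326] roll units -0.0 dist 0.04
clk 5.6 pos [0.5217 0.2633 0.0832] ty yaw 0.2268 tilt -0.99997 q [ 0.341  0.515 -0.223  0.825  0.002  1.685] F [-0.96 -0.76  2.11] T [-0.038  0.118  0.026] g 0.091
delta units [ 0.0012  0.0027 -0.3893] roll units -0.0 dist 0.117
```

>>> {"fn": "drive_tool", "kwargs": {
  "targets": [
    {"jaw": 1, "delta_pos": [0.0001, 0.0002, -0.03], "roll": 0},
    {"jaw": 1, "delta_pos": [0.0002, 0.0004, -0.06], "roll": 0},
    {"jaw": 1, "delta_pos": [0.0003, 0.0006, -0.1], "roll": 0},
    {"jaw": 1, "delta_pos": [0.0004, 0.001, -0.14], "roll": 0},
    {"jaw": 1, "delta_pos": [0.0006, 0.0014, -0.2], "roll": 0},
    {"jaw": 1, "delta_pos": [0.001, 0.002, -0.3], "roll": 0},
    {"jaw": 1, "delta_pos": [0.0012, 0.0027, -0.39], "roll": 0},
    {"jaw": 1, "delta_pos": [0.0012, 0.0027, -0.39], "roll": 0}
  ]
}}

```text
clock: 6.6
tool_pos: [0.5231, 0.2638, 0.2029]
tool_rot: [0.622, 0.783, 0.006, 0.002]
ft_force: [-0.5, 0.4, -0.1]
grip_width: 0.095
```

Run:
```python
from m import *
plan([.523,-.208,.2],0.085)
c=snap('wrist','w5');c=snap('scene','s5');c=snap('top','t5')
a=load('w5')['color'][180:480,120:520];b=cv2.resize(load('s5')['color'][150:270,330:490],(400,300))
cv2.imwrite('pics/c5.png',cv2.cvtColor(np.hstack([a,b]),cv2.COLOR_RGB2BGR))
```

```text
clk 6.6 pos [0.5231 0.2638 0.2029] ty yaw 0.2269 tilt -0.99993 q [ 0.341  0.412 -0.051  1.096  0.002  1.685] F [-0.51  0.36 -0.08] T [ 0.019 -0.064 -0.026] g 0.095
delta units [-1.5324 -0.3542  0.    ] roll units 0.0452 dist 0.472
```

View pics/c5.png

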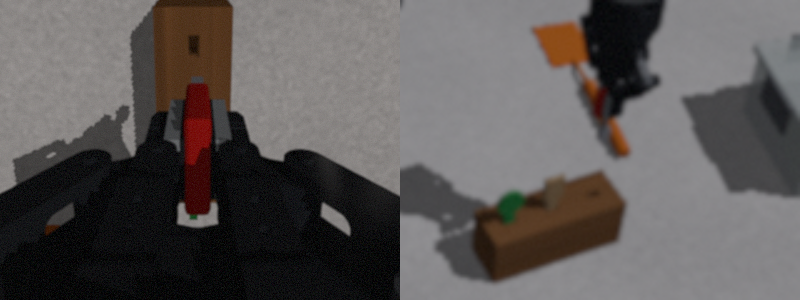

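The slot is now empty, and the key is in the grip with its blade hanging below. The spreader and leveller haven't moved. Heading to the lock.

>>> {"fn": "drive_tool", "kwargs": {
  "targets": [
    {"jaw": 1, "delta_pos": [-0.15, -0.035, 0], "roll": 0.01},
    {"jaw": 1, "delta_pos": [-0.32, -0.073, 0], "roll": 0.02},
    {"jaw": 1, "delta_pos": [-0.49, -0.112, 0], "roll": 0.03},
    {"jaw": 1, "delta_pos": [-0.66, -0.152, 0], "roll": 0.04},
    {"jaw": 1, "delta_pos": [-0.83, -0.191, 0], "roll": 0.045},
    {"jaw": 1, "delta_pos": [-0.98, -0.226, 0], "roll": 0.045},
    {"jaw": 1, "delta_pos": [-0.98, -0.226, 0], "roll": 0.045},
    {"jaw": 1, "delta_pos": [-0.98, -0.226, 0], "roll": 0.045}
  ]
}}

```text
clock: 7.75
tool_pos: [0.5207, -0.0383, 0.1976]
tool_rot: [0.676, 0.736, 0.003, -0.0]
ft_force: [-0.5, 0.1, -0.8]
grip_width: 0.097
```

Run:
```python
from m import *
plan([.523,-.208,.2],0.085)
```

```text
clk 7.75 pos [ 0.5207 -0.0383  0.1976] ty yaw 0.0849 tilt -0.99998 q [-0.217  0.304 -0.226  1.038  0.006  1.269] F [-0.5   0.11 -0.83] T [ 0.042 -0.02  -0.042] g 0.097
delta units [-0.5642 -0.0405 -0.0108] roll units -0.0 dist 0.17
```

Run:
```python
from m import *
t=load('top0');print(onz(t,505,280,.2),onz(t,458,280,.2),onz(t,453,233,.1))
plan([.523,-.255,.2],0.085)
```

```text
[ 0.41154227 -0.57832793  0.2       ] [ 0.41291311 -0.42871225  0.2       ] [ 0.58427618 -0.44766046  0.1       ]
clk 7.75 pos [ 0.5207 -0.0383  0.1976] ty yaw 0.0849 tilt -0.99998 q [-0.217  0.304 -0.226  1.038  0.006  1.269] F [-0.5   0.11 -0.83] T [ 0.042 -0.02  -0.042] g 0.097
delta units [-0.7203 -0.0537 -0.0116] roll units -0.0 dist 0.217
```

>>> {"fn": "drive_tool", "kwargs": {
  "targets": [
    {"jaw": 1, "delta_pos": [-0.15, -0.011, -0.01], "roll": 0},
    {"jaw": 1, "delta_pos": [-0.32, -0.023, -0.01], "roll": 0},
    {"jaw": 1, "delta_pos": [-0.49, -0.035, -0.01], "roll": 0},
    {"jaw": 1, "delta_pos": [-0.64, -0.047, -0.01], "roll": 0},
    {"jaw": 1, "delta_pos": [-0.72, -0.054, -0.01], "roll": 0},
    {"jaw": 1, "delta_pos": [-0.72, -0.054, -0.01], "roll": 0},
    {"jaw": 1, "delta_pos": [-0.72, -0.054, -0.01], "roll": 0}
  ]
}}

```text
clock: 8.62
tool_pos: [0.523, -0.2533, 0.1993]
tool_rot: [0.676, 0.737, 0.003, -0.001]
ft_force: [0.8, 0.3, -0.9]
grip_width: 0.099
```

Run:
```python
from m import *
plan([.523,-.255,.2],0.085)
c=snap('wrist','w6');print(proj(c,[.523,-.208,.09]))
```

```text
clk 8.62 pos [ 0.523  -0.2533  0.1993] ty yaw 0.0862 tilt -0.99998 q [-0.581  0.415 -0.055  1.1    0.007  0.904] F [ 0.83  0.29 -0.9 ] T [ 0.019 -0.021 -0.034] g 0.099
delta units [-0.0057 -0.0006 -0.0022] roll units 0.0004 dist 0.002
[322.11241104 167.61080455]
```

View pics/w6.png

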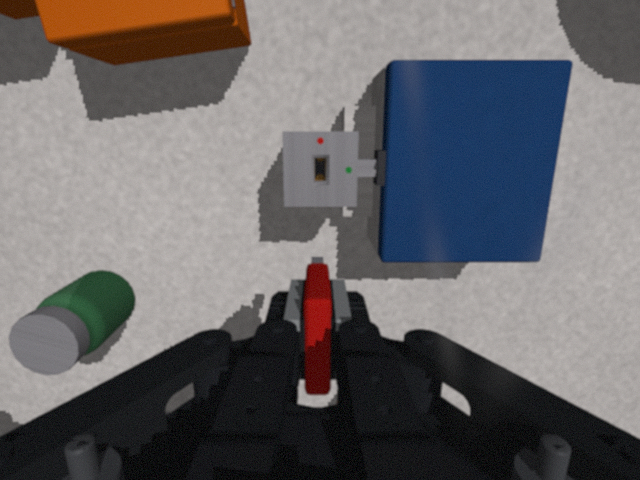

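The wrist view shows the keyway at (321,168), the red dot at (320,141), the green dot at (348,170) and the lock plate over (283–358, 131–207). The held key's head is at (318, 265–393).

```bash
cat > lk.py <<'E'
from lockm import *
def lockfit(c,cu,cv_,half,rng=6):
    """subpixel plate edges by gradient; returns rectified pts z=.09"""
    g=cv2.GaussianBlur(cv2.cvtColor(c['color'],cv2.COLOR_RGB2GRAY),(0,0),1).astype(float)
    gx=np.abs(cv2.Sobel(g,cv2.CV_64F,1,0));gy=np.abs(cv2.Sobel(g,cv2.CV_64F,0,1))
    res={}
    for nm,sgn,ax in (('L',-1,0),('R',1,0),('T',-1,1),('B',1,1)):
        P=[]
        for o in range(-half+8,half-7):
            w=np.arange(-rng,rng+1)
            if ax==0: us=(cu+sgn*half+w).astype(int);col=gx[int(cv_+o),us]
            else: us=(cv_+sgn*half+w).astype(int);col=gy[us,int(cu+o)]
            k=np.argmax(col); 
            if col[k]<20 or k in (0,len(w)-1): continue
            a,b,d=col[k-1:k+2];x=us[k]+0.5*(a-d)/(a-2*b+d)
            P.append(onz(c,x,cv_+o,.09)[:2] if ax==0 else onz(c,cu+o,x,.09)[:2])
        P=np.array(P)
        if len(P)<10: continue
        vx,vy,x0,y0=cv2.fitLine(P.astype(np.float32)*1000,cv2.DIST_HUBER,0,.01,.01).ravel()
        ang=np.arctan2(vy,vx); yaw=ang if ax==1 else ang-np.pi/2   # T/B edges run along image x
        res[nm]=(len(P),x0,y0,ang)
    return res
E
python3 - <<'E'
from lk import *
c=load('w6')
for k,v in lockfit(c,320.5,169,37).items(): print(k,v[0],np.round(v[1:],3))
b=blobs(c,(286,134,356,204));print(b)
g=cv2.cvtColor(c['color'],cv2.COLOR_RGB2GRAY);print(g[150:188:2,306:338])
E
```

```text
L 52 [ 496.63  -209.369   -1.486]
R 44 [ 546.313 -204.941   -1.485]
T 56 [ 5.23220e+02 -1.84343e+02  8.90000e-02]
B 58 [ 5.20688e+02 -2.34492e+02  8.40000e-02]
{'red': (np.float64(319.90967741935486), np.float64(140.2989247311828), np.int64(34)), 'green': (np.float64(348.23049219687874), np.float64(169.51860744297718), np.int64(33))}
[[128 128 127 129 128 128 126 127 128 123 126 121 123 123 125 128 125 127
  121 125 123 126 126 127 129 127 128 127 125 128 123 127]
 [127 128 129 124 126 123 124 124 126 122 126 124 125 126 125 123 127 127
  123 123 121 127 126 132 130 128 129 127 131 126 124 124]
 [127 128 127 127 124 123 119 118 118 120 117 113 114 114 113 113 114 111
  111 112 111 112 111 120 126 127 131 127 124 127 124 126]
 [126 129 126 127 126 120 112 109 101  96  96  92  95  91  90  90  90  85
   82  83  83  86  90 110 126 130 130 126 127 126 127 121]
 [127 126 128 127 128 117 109 102  79  62  50  61  63  61  59  53  57  53
   54  56  74  79  90 107 122 130 129 131 124 123 126 121]
 [129 122 127 122 127 118 116 104  78  47  27  32  42  37  40  40  39  38
   39  46  64  82  86 106
[... 1063 characters left out ...]
7 122 129 126 128 126 125 121 120]
 [126 125 128 124 127 125 120 113  96  73  63  63  60  57  50  54  46  45
   52  64  82  95 104 115 124 128 123 129 126 123 124 124]
 [123 123 127 126 126 127 124 116 102  97  87  89  89  84  89  88  86  76
   72  83  91  98 104 110 122 123 127 124 124 124 122 123]
 [126 123 125 123 122 127 124 120 114 116 119 112 114 116 112 115 111 110
  107 109 105  97 100 112 120 126 127 126 124 123 124 124]
 [127 127 123 123 123 123 127 127 125 126 124 119 117 116 112 113 112 110
  111 108 106 103 106 115 122 125 127 126 123 124 124 123]
 [124 125 122 124 124 124 123 126 122 122 119 115 119 118 119 122 121 122
  120 120 121 123 121 125 127 124 125 127 122 125 120 123]]
```

Run:
```python
from lk import *
c=load('w6');print('slot',onz(c,321,169,.09),'red-green', [onz(c,*blobs(c,(286,134,356,204))[k][:2],.09).round(4) for k in ('red','green')])
im=c['color'].astype(float);d=(im[...,0]-im[...,1]);print(d[255:400,314:322].mean(1).astype(int))
cv2.imwrite('pics/w6c.png',cv2.resize(cv2.cvtColor(c['color'],cv2.COLOR_RGB2BGR)[245:405,270:370],None,fx=3.7,fy=3.7,interpolation=cv2.INTER_CUBIC))
s=manip.observe();R=Ro.from_quat(s['tool_rot']).as_matrix();T=s['tool_pos']
print('axis',R[:,2].round(4),'bow exp',T+R@[0,0,-.019],'tip exp',T+R@[0,0,.043], 'proj top N/S',[proj(c,T+R@[x,0,-.037]) for x in (.018,0,-.018)],'tip N/S',[proj(c,T+R@[x,0,.043]) for x in(.0035,-.0035)],[proj(c,T+R@[x,0,.038]) for x in(.007,-.007)],proj(c,T+R@[.018,0,-.001]))
```

```text
slot [ 0.52234069 -0.20897794  0.09      ] red-green [array([ 0.52  , -0.1905,  0.09  ]), array([ 0.5405, -0.2078,  0.09  ])]
[  4   4   1   0   2   1   3  20  50  82  92  94  96  93  94  94  95  97
  92  95  95  96  93  94  95  92  94  93  95  94  96  94  93  94  92  96
  95  94  95  96  96  93 100 112 120 130 136 137 133 133 133 131 131 132
 132 131 131 131 129 131 131 134 131 131 131 128 132 130 131 132 131 131
 130 130 132 131 131 131 130 130 131 130 130 130 124 107  90  81  75  74
  71  72  66  66  64  68  67  65  63  66  68  65  62  65  62  68  66  66
  67  65  64  65  68  65  64  63  65  65  67  65  63  65  65  65  67  66
  66  66  65  67  66  62  64  64  63  67  64  64  45  25  14   5   4   4
   3]
axis [ 0.0036  0.0057 -1.    ] bow exp [ 0.52298728 -0.25337257  0.21849319] tip exp [ 0.52321023 -0.25301843  0.1564946 ] proj top N/S [array([316.73523305, 299.23440815]), array([316.76358531, 350.99315953]), array([316.78972135, 398.70607318])] tip N/S [array([316.95765142, 258.43071783]), array([316.96217503, 270.94738234])] [array([316.94754777, 255.13906995]), array([316.95697402, 280.74154236])] [316.85837793 260.1591458 ]
```

View pics/w6c.png

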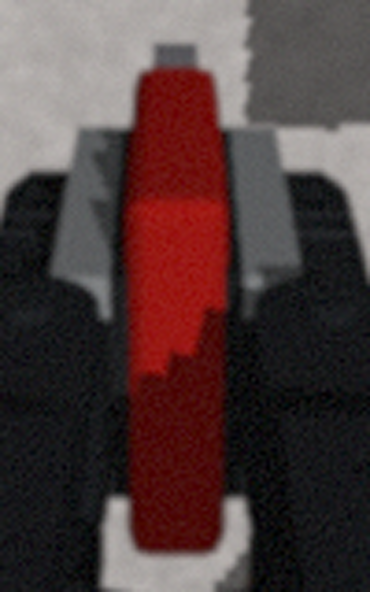

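The lock centre comes out at about (0.522, -0.209) with yaw 0.0855; the plate sides measure 49.9 and 50.2 mm, so z = 0.09 holds. The key axis is within about 1 mm of the tool axis. Moving over the mouth.

Run:
```python
from m import *
plan([.5217,-.2083,.2],0.0855);plan([.5217,-.2083,.142],0.0855)
```

```text
clk 8.68 pos [ 0.5231 -0.2533  0.1995] ty yaw 0.0865 tilt -0.99998 q [-0.58   0.415 -0.056  1.1    0.007  0.904] F [-0.42  0.16 -0.64] T [-0.015  0.022  0.018] g 0.096
delta units [ 0.1497  0.0084 -0.0008] roll units 0.0003 dist 0.045
clk 8.68 pos [ 0.5231 -0.2533  0.1995] ty yaw 0.0865 tilt -0.99998 q [-0.58   0.415 -0.056  1.1    0.007  0.904] F [-0.42  0.16 -0.64] T [-0.015  0.022  0.018] g 0.096
delta units [0.1487 0.0077 0.1925] roll units 0.0003 dist 0.073
```

>>> {"fn": "drive_tool", "kwargs": {
  "targets": [
    {"jaw": 1, "delta_pos": [0.08, 0.005, 0], "roll": 0},
    {"jaw": 1, "delta_pos": [0.149, 0.0084, 0], "roll": 0},
    {"jaw": 1, "delta_pos": [0.149, 0.0084, 0.06], "roll": 0},
    {"jaw": 1, "delta_pos": [0.149, 0.008, 0.13], "roll": 0},
    {"jaw": 1, "delta_pos": [0.149, 0.008, 0.187], "roll": 0},
    {"jaw": 1, "delta_pos": [0.149, 0.008, 0.187], "roll": 0},
    {"jaw": 1, "delta_pos": [0.149, 0.008, 0.187], "roll": 0}
  ]
}}

```text
clock: 9.55
tool_pos: [0.5222, -0.2075, 0.1445]
tool_rot: [0.676, 0.737, 0.003, -0.0]
ft_force: [-0.0, 0.3, -0.5]
grip_width: 0.094
```

Run:
```python
from m import *
plan([.5217,-.2083,.142],0.0855)
c=snap('wrist','w7')
cv2.imwrite('pics/w7c.png',cv2.resize(cv2.cvtColor(c['color'],cv2.COLOR_RGB2BGR)[190:390,220:420],None,fx=3,fy=3,interpolation=cv2.INTER_CUBIC))
s=manip.observe();R=Ro.from_quat(s['tool_rot']).as_matrix();print(s['tool_pos']+R@[0,0,.043])
```

```text
clk 9.55 pos [ 0.5222 -0.2075  0.1445] ty yaw 0.0873 tilt -0.99998 q [-0.512  0.42  -0.201  0.949  0.007  0.971] F [-0.01  0.29 -0.54] T [-0.047  0.03  -0.042] g 0.094
delta units [-0.0024 -0.0018  0.0082] roll units 0.0006 dist 0.003
[ 0.52252295 -0.20762392  0.10161015]
```

View pics/w7c.png

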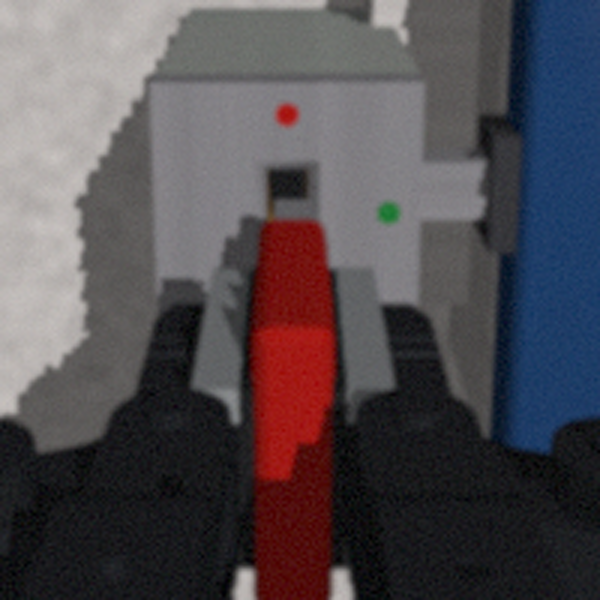

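The blade (crop ~(295,205)) is over the mouth, about 0.5 mm too far in +x, which matches the planned correction. I'll lower it into the mouth and watch the forces.

Run:
```python
from m import *
plan([.5216,-.208,.127],0.0855)
```

```text
clk 9.6 pos [ 0.5223 -0.2078  0.1446] ty yaw 0.0871 tilt -0.99998 q [-0.513  0.42  -0.2    0.949  0.007  0.971] F [ 0.01 -0.16 -0.54] T [-0.01   0.007 -0.061] g 0.099
delta units [-0.0006 -0.0027  0.0587] roll units 0.0005 dist 0.018
```

>>> {"fn": "drive_tool", "kwargs": {
  "targets": [
    {"jaw": 1, "delta_pos": [-0.0006, -0.0027, 0.01], "roll": 0.0005},
    {"jaw": 1, "delta_pos": [-0.0006, -0.0027, 0.025], "roll": 0.0005},
    {"jaw": 1, "delta_pos": [-0.0006, -0.0027, 0.04], "roll": 0.0005},
    {"jaw": 1, "delta_pos": [-0.0006, -0.0027, 0.055], "roll": 0.0005},
    {"jaw": 1, "delta_pos": [-0.0006, -0.0027, 0.06], "roll": 0.0005},
    {"jaw": 1, "delta_pos": [-0.0006, -0.0027, 0.06], "roll": 0.0005}
  ]
}}

```text
clock: 10.35
tool_pos: [0.5215, -0.208, 0.1265]
tool_rot: [0.676, 0.737, 0.003, -0.0]
ft_force: [0.1, -0.3, -0.0]
grip_width: 0.096
```

Run:
```python
from m import *
plan([.5216,-.208,.117],0.0855)
```

```text
clk 10.35 pos [ 0.5215 -0.208   0.1265] ty yaw 0.0855 tilt -0.99998 q [-0.514  0.436 -0.227  0.906  0.007  0.972] F [ 0.09 -0.27 -0.04] T [-0.043 -0.016  0.029] g 0.096
delta units [-0.0002  0.0001  0.0316] roll units -0.0 dist 0.009
```

The tip is 6.5 mm inside with no contact force. Continuing.

>>> {"fn": "drive_tool", "kwargs": {
  "targets": [
    {"jaw": 1, "delta_pos": [0, 0, 0.01], "roll": 0},
    {"jaw": 1, "delta_pos": [0, 0, 0.02], "roll": 0},
    {"jaw": 1, "delta_pos": [0, 0, 0.03], "roll": 0},
    {"jaw": 1, "delta_pos": [0, 0, 0.03], "roll": 0}
  ]
}}

```text
clock: 10.85
tool_pos: [0.5216, -0.2083, 0.1174]
tool_rot: [0.676, 0.737, 0.003, 0.0]
ft_force: [0.6, -0.8, 0.7]
grip_width: 0.096
```

Run:
```python
from m import *
plan([.5216,-.208,.102],0.0855)
```

```text
clk 10.85 pos [ 0.5216 -0.2083  0.1174] ty yaw 0.0854 tilt -0.99998 q [-0.514  0.445 -0.24   0.885  0.006  0.972] F [ 0.64 -0.78  0.66] T [-0.345 -0.011 -0.036] g 0.096
delta units [ 0.0007 -0.0003  0.0512] roll units -0.0 dist 0.015
```

>>> {"fn": "drive_tool", "kwargs": {
  "targets": [
    {"jaw": 1, "delta_pos": [0, 0, 0.01], "roll": 0},
    {"jaw": 1, "delta_pos": [0, 0, 0.02], "roll": 0},
    {"jaw": 1, "delta_pos": [0, 0, 0.03], "roll": 0},
    {"jaw": 1, "delta_pos": [0, 0, 0.03], "roll": 0}
  ],
  "grip_force": 90
}}

```text
clock: 11.35
tool_pos: [0.5216, -0.2078, 0.1079]
tool_rot: [0.676, 0.737, 0.004, -0.0]
ft_force: [2.0, -0.0, -1.9]
grip_width: 0.09
```

Run:
```python
from m import *
plan([.5216,-.208,.102],0.0855)
```

```text
clk 11.35 pos [ 0.5216 -0.2078  0.1079] ty yaw 0.0855 tilt -0.99998 q [-0.513  0.454 -0.252  0.864  0.007  0.972] F [ 2.05 -0.03 -1.9 ] T [-0.15  -0.397 -0.043] g 0.09
delta units [-0.0008 -0.      0.0197] roll units 0.0 dist 0.006
```

>>> {"fn": "drive_tool", "kwargs": {
  "targets": [
    {"jaw": 1, "delta_pos": [0, 0, 0.008], "roll": 0},
    {"jaw": 1, "delta_pos": [0, 0, 0.016], "roll": 0},
    {"jaw": 1, "delta_pos": [0, 0, 0.022], "roll": 0},
    {"jaw": 1, "delta_pos": [0, 0, 0.022], "roll": 0}
  ]
}}

```text
clock: 11.85
tool_pos: [0.5217, -0.2078, 0.102]
tool_rot: [0.676, 0.737, 0.004, -0.0]
ft_force: [-2.1, 1.6, 11.5]
grip_width: 0.09
```

Run:
```python
from m import *
plan([.5216,-.208,.102],0.0855)
c=snap('wrist','w8');c2=snap('scene','s8')
a=c['color'][180:480,120:520];b=cv2.resize(c2['color'][190:280,200:320],(400,300))
cv2.imwrite('pics/c8.png',cv2.cvtColor(np.hstack([a,b]),cv2.COLOR_RGB2BGR))
```

```text
clk 11.85 pos [ 0.5217 -0.2078  0.102 ] ty yaw 0.0856 tilt -0.99997 q [-0.513  0.46  -0.26   0.849  0.007  0.972] F [-2.08  1.65 11.47] T [0.237 0.551 0.031] g 0.09
delta units [-0.0007 -0.0004  0.    ] roll units 0.0 dist 0.0
```

View pics/c8.png

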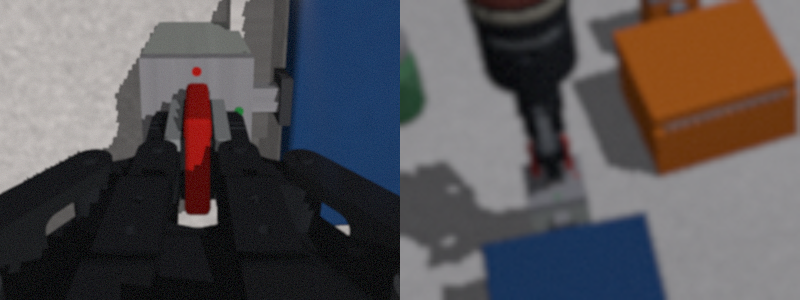

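Run:
```python
from m import *
for n in('w5','w6','w7','w8'):
    im=load(n)['color'].astype(float);d=(im[...,0]-im[...,1])[250:405,312:322].mean(1)
    e=np.diff(d); w=[(int(i)+250.5,int(e[i])) for i in np.argsort(-abs(e))[:8]]
    r=d.copy();i1=np.where(r>45)[0]; 
    row=(im[...,0]-im[...,1])[330,290:345];j=np.where(row>40)[0]
    row2=(im[...,0]-im[...,1])[310,290:345];j2=np.where(row2>60)[0]
    print(n,'rows',i1[0]+250,i1[-1]+250,'cols330',j[0]+290,j[-1]+290,'cols310',j2[0]+290,j2[-1]+290,sorted(w))
```

```text
w5 rows 264 392 cols330 305 328 cols310 305 331 [(256.5, -12), (261.5, 11), (262.5, 25), (263.5, 23), (392.5, -13), (393.5, -23), (394.5, -24), (395.5, -14)]
w6 rows 263 393 cols330 305 330 cols310 304 331 [(261.5, 16), (262.5, 29), (263.5, 31), (297.5, 12), (339.5, -13), (340.5, -13), (392.5, -20), (393.5, -19)]
w7 rows 263 393 cols330 305 330 cols310 304 331 [(261.5, 16), (262.5, 33), (263.5, 32), (264.5, 12), (298.5, 12), (349.5, -12), (392.5, -18), (393.5, -23)]
w8 rows 250 393 cols330 305 329 cols310 304 331 [(254.5, -32), (255.5, -35), (256.5, -23), (262.5, 28), (263.5, 34), (264.5, 18), (344.5, -20), (393.5, -22)]
```

The key hasn't slipped in the grip: head rows 263–393, unchanged. The tip is at about 0.059, the home depth, with 11.5 N. I'll press a little more with small wiggles to check it's seated.

>>> {"fn": "drive_tool", "kwargs": {
  "targets": [
    {"jaw": 1, "delta_pos": [0, 0, 0.004], "roll": 0.006},
    {"jaw": 1, "delta_pos": [0, 0, 0.006], "roll": -0.006},
    {"jaw": 1, "delta_pos": [0, 0, 0.007], "roll": 0.006},
    {"jaw": 1, "delta_pos": [0, 0, 0.007], "roll": -0.006},
    {"jaw": 1, "delta_pos": [0, 0, 0.007], "roll": 0},
    {"jaw": 1, "delta_pos": [0, 0, 0.007], "roll": 0}
  ]
}}

```text
clock: 12.7
tool_pos: [0.5219, -0.2078, 0.1018]
tool_rot: [0.676, 0.737, 0.004, 0.001]
ft_force: [-6.9, 2.1, 24.5]
grip_width: 0.095
```

Run:
```python
from m import *
plan([.5216,-.208,.102],0.0855)
```

```text
clk 12.7 pos [ 0.5219 -0.2078  0.1018] ty yaw 0.0854 tilt -0.99997 q [-0.513  0.46  -0.261  0.847  0.007  0.972] F [-6.89  2.11 24.52] T [ 0.628  1.465 -0.024] g 0.095
delta units [-0.0004 -0.0009 -0.0008] roll units -0.0 dist 0.0
```

The tip advanced 0.2 mm for 2.1 mm commanded, with force at 24.5 N, so it is on the floor. Now turning clockwise with a light down push.

>>> {"fn": "drive_tool", "kwargs": {
  "targets": [
    {"jaw": 1, "delta_pos": [0, 0, 0.003], "roll": 0.03},
    {"jaw": 1, "delta_pos": [0, 0, 0.003], "roll": 0.07},
    {"jaw": 1, "delta_pos": [0, 0, 0.003], "roll": 0.11},
    {"jaw": 1, "delta_pos": [0, 0, 0.003], "roll": 0.15},
    {"jaw": 1, "delta_pos": [0, 0, 0.003], "roll": 0.15}
  ]
}}

```text
clock: 13.32
tool_pos: [0.5222, -0.208, 0.1019]
tool_rot: [0.83, 0.558, 0.004, 0.0]
ft_force: [-2.1, 0.6, 14.3]
grip_width: 0.095
```

Run:
```python
from m import *
plan([.522,-.208,.102],0.0855)
```

```text
clk 13.32 pos [ 0.5222 -0.208   0.1019] ty yaw -0.3875 tilt -0.99997 q [-0.513  0.46  -0.261  0.846  0.007  1.445] F [-2.07  0.65 14.27] T [0.183 0.573 0.033] g 0.095
delta units [-0.0004 -0.0007 -0.0003] roll units -0.1506 dist 0.0
```

>>> {"fn": "drive_tool", "kwargs": {
  "targets": [
    {"jaw": 1, "delta_pos": [0, 0, 0.002], "roll": 0.05},
    {"jaw": 1, "delta_pos": [0, 0, 0.002], "roll": 0.1},
    {"jaw": 1, "delta_pos": [0, 0, 0.002], "roll": 0.15},
    {"jaw": 1, "delta_pos": [0, 0, 0.002], "roll": 0.2},
    {"jaw": 1, "delta_pos": [0, 0, 0.002], "roll": 0.25},
    {"jaw": 1, "delta_pos": [0, 0, 0.002], "roll": 0.3},
    {"jaw": 1, "delta_pos": [0, 0, 0.002], "roll": 0.33},
    {"jaw": 1, "delta_pos": [0, 0, 0.002], "roll": 0.33}
  ]
}}

```text
clock: 14.32
tool_pos: [0.5227, -0.2088, 0.1021]
tool_rot: [0.997, 0.072, 0.004, -0.001]
ft_force: [-1.0, -1.9, 8.4]
grip_width: 0.091
```

Run:
```python
from m import *
plan([.522,-.208,.102],0.0855)
c=snap('wrist','w9')
```

```text
clk 14.32 pos [ 0.5227 -0.2088  0.1021] ty yaw -1.4258 tilt -0.99996 q [-0.513  0.459 -0.261  0.844  0.006  2.483] F [-1.03 -1.92  8.44] T [-0.654  0.281  0.044] g 0.091
delta units [-0.0019 -0.003   0.0002] roll units -0.4811 dist 0.001
```

View pics/w9.png

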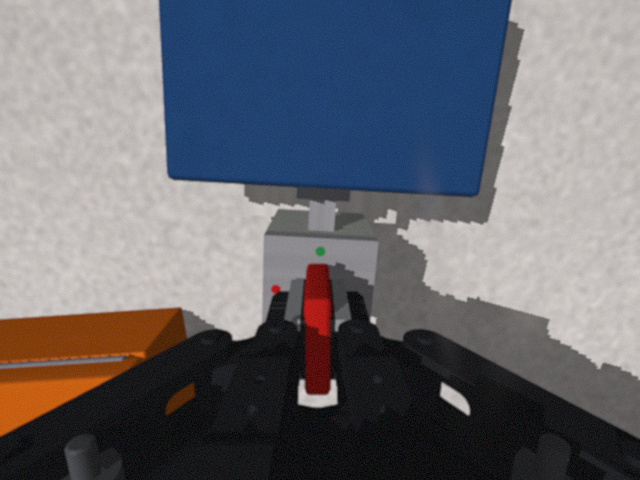

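The key head is now in line with the green dot (320,252), having turned 1.51 rad. The bolt is at (322,215). I'll turn on through the play until it meets the stop.

>>> {"fn": "drive_tool", "kwargs": {
  "targets": [
    {"jaw": 1, "delta_pos": [0, 0, 0.003], "roll": 0.02},
    {"jaw": 1, "delta_pos": [0, 0, 0.003], "roll": 0.04},
    {"jaw": 1, "delta_pos": [0, 0, 0.003], "roll": 0.06},
    {"jaw": 1, "delta_pos": [0, 0, 0.003], "roll": 0.06}
  ]
}}

```text
clock: 14.88
tool_pos: [0.5227, -0.2091, 0.102]
tool_rot: [1.0, -0.022, 0.004, -0.001]
ft_force: [-3.2, -1.0, 12.0]
grip_width: 0.094
```

Run:
```python
from m import *
plan([.522,-.208,.102],0.0855)
c=snap('wrist','w10')
a=load('w9')['color'][180:420,220:420];b=c['color'][180:420,220:420]
cv2.imwrite('pics/c10.png',cv2.cvtColor(cv2.resize(np.hstack([a,b]),None,fx=2,fy=2),cv2.COLOR_RGB2BGR))
```

```text
clk 14.88 pos [ 0.5227 -0.2091  0.102 ] ty yaw -1.6141 tilt -0.99996 q [-0.514  0.459 -0.262  0.843  0.005  2.671] F [-3.2  -1.01 12.04] T [-0.165  0.688  0.146] g 0.094
delta units [-0.0026 -0.0037 -0.0001] roll units -0.541 dist 0.001
```

View pics/c10.png

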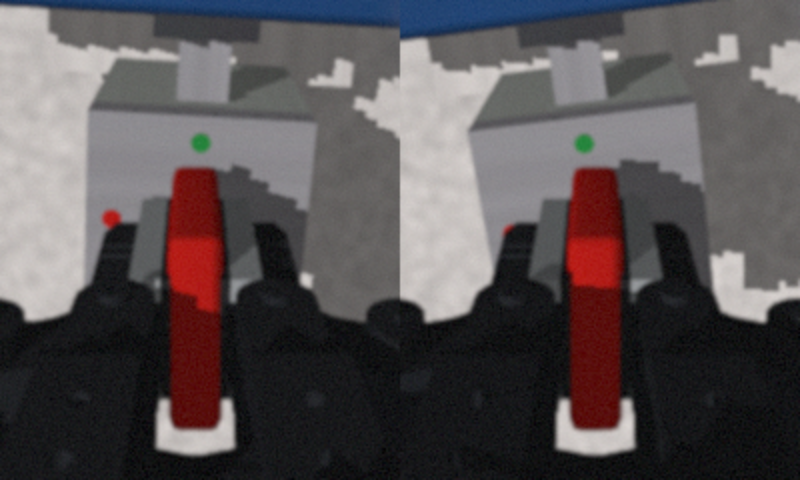

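>>> {"fn": "drive_tool", "kwargs": {
  "targets": [
    {"jaw": 1, "delta_pos": [0, 0, 0.003], "roll": 0.01},
    {"jaw": 1, "delta_pos": [0, 0, 0.003], "roll": 0.02},
    {"jaw": 1, "delta_pos": [0, 0, 0.003], "roll": 0.02},
    {"jaw": 1, "delta_pos": [0, 0, 0.003], "roll": 0.02}
  ]
}}

```text
clock: 15.42
tool_pos: [0.5227, -0.2092, 0.102]
tool_rot: [0.999, -0.053, 0.004, -0.001]
ft_force: [-2.9, 0.2, 13.0]
grip_width: 0.091
```

Run:
```python
from m import *
plan([.522,-.208,.102],0.0855)
c=snap('top','t11');s=snap('scene','s11')
z=[]
for n,b in (('top0',(345,205,435,265)),('t11',(345,205,435,265)),('scene0',(220,225,310,285)),('s11',(220,225,310,285))):
    z.append(cv2.resize(load(n)['color'][b[1]:b[3],b[0]:b[2]],(400,266),interpolation=cv2.INTER_CUBIC))
cv2.imwrite('pics/c11.png',cv2.cvtColor(np.vstack([np.hstack(z[:2]),np.hstack(z[2:])]),cv2.COLOR_RGB2BGR))
T=[]
for i in range(4):
    snap('wrist','w11');T.append(manip.observe()['wrist_torque'][2].round(3))
print(T)
c=load('w11')
for n in('w6','w9','w10','w11'):
    c=load(n);print(n,[proj(c,[.5217+x*np.cos(.0855),-.209+x*np.sin(.0855),.08]).round(0) for x in (.025,.035,.045)])
```

```text
clk 15.43 pos [ 0.5227 -0.2092  0.102 ] ty yaw -1.6759 tilt -0.99996 q [-0.514  0.459 -0.262  0.842  0.005  2.733] F [-2.91  0.16 13.01] T [0.15  0.798 0.313] g 0.091
delta units [-0.0029 -0.0039 -0.    ] roll units -0.5607 dist 0.001
[np.float64(0.315), np.float64(0.234), np.float64(0.278), np.float64(0.331)]
w6 [array([356., 168.]), array([370., 168.]), array([385., 168.])]
w9 [array([320., 233.]), array([321., 211.]), array([322., 189.])]
w10 [array([309., 233.]), array([306., 212.]), array([303., 190.])]
w11 [array([306., 234.]), array([301., 213.]), array([297., 191.])]
```

View pics/c11.png

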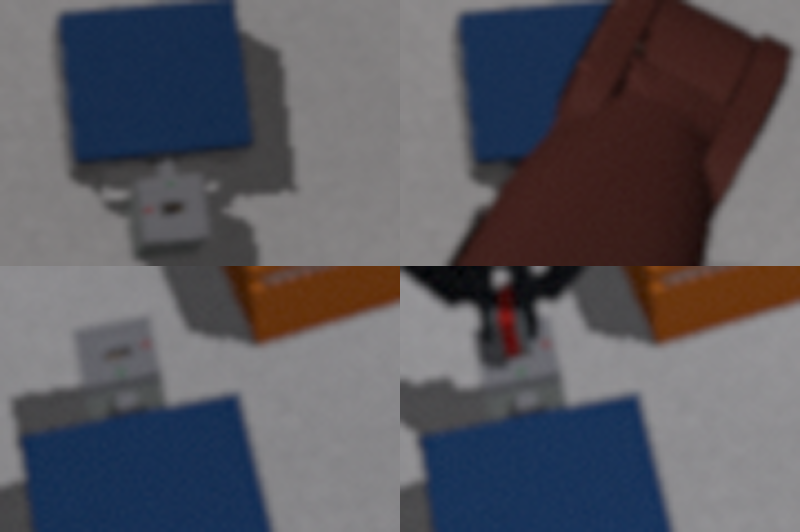

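View pics/w11.png

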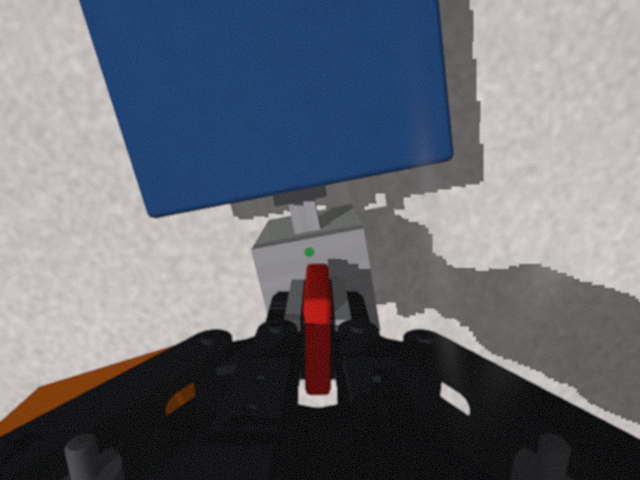

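Run:
```python
from m import *
z=[]
O=np.array([.5217,-.209]);ex=np.array([np.cos(.0855),np.sin(.0855)]);ey=np.array([-ex[1],ex[0]])
for n in('w6','w8','w9','w11'):
    c=load(n)
    # rectify plane z=.08: lock frame x 15..55mm, y -20..20, 8px/mm
    src=np.float32([proj(c,[*(O+ex*x+ey*y),.08]) for x,y in((.015,-.02),(.055,-.02),(.055,.02),(.015,.02))])
    H=cv2.getPerspectiveTransform(src,np.float32([(0,320),(400,320),(400,0),(0,0)]))
    z.append(cv2.warpPerspective(c['color'],H,(400,290),flags=cv2.INTER_CUBIC))
cv2.imwrite('pics/c12.png',cv2.cvtColor(np.vstack([np.hstack(z[:2]),np.hstack(z[2:])]),cv2.COLOR_RGB2BGR))
```

```text
(no output)
```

View pics/c12.png

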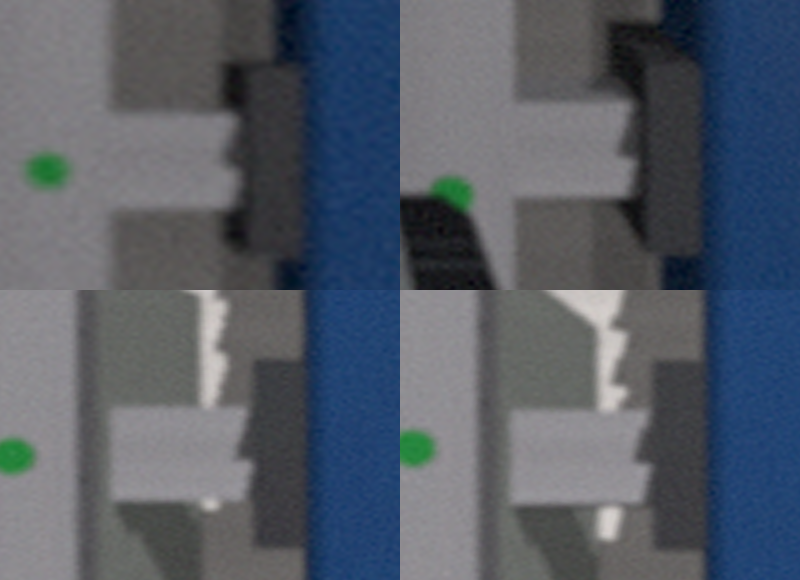

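The hand has turned 1.76 rad. Torque rose from 0.04 Nm at 1.51 rad to a steady 0.29 Nm, well above the spring's 0.08 Nm, so the plug is on its stop. Depth is unchanged (TCP z 0.102) and the down push is 13 N. Handing in while holding.

Run:
```python
from m import *
plan([.522,-.208,.102],0.0855)
print(manip.close_job())
```

```text
clk 15.72 pos [ 0.5227 -0.2092  0.102 ] ty yaw -1.6759 tilt -0.99996 q [-0.513  0.459 -0.262  0.842  0.005  2.733] F [-2.66  0.67 13.53] T [0.14  0.784 0.331] g 0.092
delta units [-0.0029 -0.0038 -0.    ] roll units -0.5607 dist 0.001
the job is handed in; nothing more can be done
None
```

I drew the red key straight up out of the holder, put it into the blue box's lock and pressed it home. I then turned it clockwise to its stop and handed in at 15.7 s, still gripping and holding it turned.

**Last checks that agreed**
- **Depth:** the tip is about 31 mm below the mouth, worked out from the arm's position. The key did not slip in the grip during insertion. Pressing to 24.5 N moved it only 0.2 mm, so it is on the floor; the push at hand-in was about 13 N.
- **Turn:** the gripper had turned 1.76 rad. The resisting torque rose from about 0.04 Nm at 1.51 rad to 0.23–0.33 Nm. That is well above the spring's 0.08 Nm, so the plug should be on its stop.
- **Other things:** the spreader and leveller were still in their slots after the key came out. I saw nothing on the worktop disturbed, but I did not compare everything before and after.

**Checks that failed or disagreed**
- **Bolt:** I could not confirm by eye that it withdrew. The bar between the lock and the box looked the same before and after the turn, so this rests on the turn angle and torque.
- **Key height:** two wrist views put the head's top at 0.112–0.119 m, against 0.12 m from the text. I used the text's height for the grasp depth.
- **Pins:** I did not see the expected 8–15 N while passing them. The pauses on the way down read under 2 N, and force only appeared at the bottom.

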